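Press a rubber facing onto a wooden rib with the toggle clamp

ROBOT

A 7-joint arm with a two-finger parallel gripper is mounted at the origin on the work surface; the furniture and walls round the work are solid. World frame = base frame: x ahead of the robot, y to its left, z up, the work surface at z = 0. Lengths are in mm, angles in rad, forces in N, time in s.
With the tool pointing down it reaches from about 400 to 750 mm from the base axis. Payload 19.5 kg.
Tool frame: the origin (TCP) lies midway between the tips of the shut fingers; the grasp point (between the pads) lies 19 mm behind it; z points along the fingers, y is the direction in which the jaws open and shut (so a half turn about z gives the same grasp; the last joint's range is limited). The gripper opens to 85 mm and grips with 20 to 120 N. Pads are 22 mm wide; open, the fingers measure 114 mm over their backs; the gripper's body (76 mm by 85 mm) begins 54 mm behind the grasp point. The pads swing forward as they close: fully open they stand 13 mm farther back than shut.
Start: joints at [-1.219, 0.707, -0.028, 1.485, 0.022, 0.951, -0.075], TCP at [220.612, 530.964, 206.468] pointing down, gripper open.
Joint ranges: [-2.71, 2.71], [-0.32, 2.16], [-1.57, 1.52], [0, 2.45], [-1.46, 4.6], [0, 2.02], [-2.83, 2.83]. Speed limits (rad/s): [1.89, 1.89, 2.57, 2.57, 3.01, 3.01, 3.01].

INTERFACE

Orientations are given as a rotation vector (axis times angle).
In Python, from workcell import ctrl, vision, job gives the robot as it stands.
- The arm moves only by the tool arm_command, never from a script. Its argument "steps" is a list of rows, each an object of numbers: "rx", "ry", "rz": the turn, a rotation vector about the tool's x, y, z in units of 6 degrees (1.0 is 6 degrees); "dx", "dy", "dz": the shift along the tool's x, y, z in units of 40 mm (1.0 is 40 mm); "grip": the opening, from -1 (shut) to 1 (fully open). In form: [{"rx": .., "ry": .., "rz": .., "dx": .., "dy": .., "dz": .., "grip": ..}, ...]. A call has 1 to 12 rows; each row shifts and turns the commanded pose from where the row before left it, along the tool's axes as they then stand; what a row does not reach is not made up. A row lasts 1/10 s, in which the tool goes at most 50 mm and 8.59 degrees, less where a joint would pass 70% of its speed; a pose out of reach is approached as far as the arm can. A call is refused whole if a number of a shift passes 1 or a number of a turn 1, either way. A call with a gripper value outside its range is refused whole. The fingers move at their own pace and stop on an object; "grip_force" is the grip in N (left out, the last holds). Time passes only in rows, so rows that do not move let the fingers close. It gives the time, the measured TCP pose, the force and the opening at its end, in the units of the state.
- ctrl.state(): the state, without advancing time (a new reading comes with each control period).
- vision.capture(name): name is "side" or "top" or "wrist"; returns (picture, depth): 384x512x3 uint8, red, green, blue; 384x512 float32, mm along the optical axis (not along the pixel's ray), 0 where there is no reading.
- vision.calibration(name): a dict with "fx", "fy", "cx", "cy" (pixels), "eye" and "attitude" of the camera in the world; the wrist camera has in their place "mount" (4x4, takes a point from camera to tool coordinates, whose origin is the TCP and whose axes are the flange's). Camera axes: x right, y up, looking along -z (the intrinsics and any distortion apply to the point x, -y, -z); pixel columns grow to the right and rows downward; lengths in mm; the calibration is good to about 2 mm. A picture is of the moment at which its call begins: read the wrist's pose just before it. calibration takes no time and is no camera call.
- job.sign_off(): hands the job in, once; it reports no verdict.
The state is a dict: "t": time; "joint_positions": joint angles; "dq": joint speeds; "tau": joint torques, N m; "tcp_pos": TCP position; "ee_rot": TCP orientation; "ft_force": force on the tool from outside, world axes, zero at the start; "torque": the same for the moment, N m; "width": opening from 0.0 (shut) to 1.0 (fully open).
Only numpy, scipy, OpenCV 4.12 (cv2) and the standard library are available. Lean on these libraries where they do the work, as an engineer would, in place of code of your own. Each camera call takes 0.05 s, during which the arm holds its last target.

TASK

The red rubber rib has just been laid on the wooden rib in the gluing jig and needs one firm squeeze. Take the clamp by its red side grip, swing it over centre until its pad presses on the red rib, let go so that the clamp presses by itself for at least three seconds, then swing it all the way back until it rests open on its stop and let go. Leave the two ribs lying one on the other in the nest, never touch them with the gripper, and do not disturb the cups, the tumbler or the little box round about.

Things in the scene. Friction and masses are not known exactly. Their poses are not given: they have to be found in the camera images.
- jig: Gluing jig fixed to the table: plywood board 126 (x) x 250 (y) x 18 mm; origin at table height, z up; board spans x -63..63, y -140..110 mm. Yaw within 0.25 rad of the world's. Clamp bracket (two steel cheeks, top 98 mm over the table) at its y = -90, rib nest (fences 12 mm high) at y = +10 mm. The clamp swings in its y-z plane, from leaning back over to +y.
- clamp_pivot (a point): centre of the clamp's pivot pin, at (0, -90, 80) mm in the jig's frame; the pin lies along the jig's x axis
- clamp (a joint): Clamp angle, rad: 0 = open at its stop (the start), leaning 0.52 back from upright; 0.52 = upright; 2.09 = arm level; about 2.08 with the pad pressing on the red rib. Sprung over centre: let go below 0.5 it swings back to 0, above 0.75 it swings down and presses (about 7 N at the pad). Moving it takes under 10 N at the grip; the hinge is damped.
- handle_grip (a point): Middle of the red side grip: round bar 18 mm thick, 90 mm long, parallel to the jig's x, sticking out from the arm's free end to the jig's -x. 165 mm from the pivot axis, 63 mm to -x of the 18 mm wide arm's middle. Pinch it from above at any angle; it turns between the fingers. Height: 223 mm open, 245 highest, about 80 clamped. This frame tilts with the clamp; take directions from the jig.
- pad (a point): centre of the underside of the black rubber pad (26 mm wide) that hangs from the clamp arm, 100 mm along the arm from the pivot and 45 mm off its middle line
- nest_center (a point): centre of the nest's floor on the jig's board, 18 mm over the table; z up
- red_rib_center (a point): centre, half-way up, of the red rubber rib, a flat oval 92 x 42 x 8 mm that lies on the wooden rib, long way along the jig's x; its top is 35 mm over the table
- wood_rib_center (a point): centre, half-way up, of the wooden rib, a flat oval 104 x 45 x 9 mm lying in the nest under the red one
- red_rib: the red rubber rib; origin at the centre of its underside
- wood_rib: the wooden rib; origin at the centre of its underside
- green_tumbler: pale green tumbler, 65 mm wide, 84 mm high, standing left of the jig; origin at the centre of its foot; bystander
- white_cup: white cup, 68 mm wide, 68 mm high, standing right of the jig; origin at the centre of its foot; bystander
- cone_box: small flat cardboard box with an orange top, 58 x 85 x 26 mm, lying left of the jig towards the robot; origin at the centre of its underside; bystander
There are look-alikes about, which are no part of the job. What is meant by the red_rib is not yellow, and is the larger of those in its own colour.

How it is judged (in metres and radians):
On the way, in this order (a step that is already met when the one before it is completed fails the run):
1. the clamp presses on the red rib by itself, not touched by the robot, for 2.5 seconds (value of joint clamp above 1.95 rad and contact force between clamp and red_rib above 3 N and contact force between each of the arm, the fingers and clamp below 0.3 N), for 2.5 s.
2. the clamp is swung back to its open stop (value of joint clamp below 0.1 rad), for 0.2 s.
At the end, for the whole second after the job is handed in: The clamp rests open (within 0.1 rad of its stop); the wooden rib lies flat in the nest (within 10 mm of its centre) and the red rib lies flat on it (within 15 mm of centred), at rest (value of joint clamp below 0.1 rad and z of wood_rib in the frame of nest_center below 0.004 m and horizontal distance between wood_rib_center and nest_center below 0.01 m and horizontal distance between red_rib_center and wood_rib_center below 0.015 m and z of red_rib_center in the frame of nest_center above 0.009 m and angle between red_rib's own z axis and vertical below 0.1 rad and linear speed of red_rib below 0.02 m/s); the robot touches nothing.
It fails at once if the gripper touches a rib (contact force between any of the fingers, the arm and red_rib above 1 N or contact force between any of the fingers, the arm and wood_rib above 1 N).
It fails at once if a bystander is moved more than 20 mm (distance of any of green_tumbler, white_cup, cone_box from where it was at the start of the episode above 0.02 m).
It also fails if it takes over 64 s, if anything falls off the work surface, if the arm or the gripper's body presses on something with over 40 N, if the wrist force passes 120 N, or if a joint passes its speed limit or range.

## Working session

There is one attempt and no reset: what is moved stays moved. The work goes in short steps, Python scripts to look and compute and a tool call to move; the robot and the scene stay as the last step left them, time stands still between calls to the robot, and variables do not carry over. Pictures are saved under pics/ and viewed, and the job is handed in when it is done.

Besides the shell and the picture viewer there is one more tool, called after "Emit:" in YAML: its name, and indented under it one key for each argument. arm_command: Moves the arm, as the interface text tells. Its arguments: {"type":"object","properties":{"steps":{"type":"array"},"grip_force":{"type":"number"}},"required":["steps"]}

```bash
mkdir -p pics; ls; python3 - <<'E'
from workcell import ctrl, vision, job
import cv2,numpy as np
s=ctrl.state();print(s)
for n in("side","top","wrist"):
    p,d=vision.capture(n);cv2.imwrite(f"pics/{n}0.png",p[:,:,::-1]);np.savez(f"{n}0.npz",p=p,d=d);print(n,vision.calibration(n))
E
```

```text
pics
{'t': 0.0, 'joint_positions': array([-1.2186788 ,  0.70708471, -0.02761262,  1.48502051,  0.02202016,
        0.95091323, -0.07545261]), 'dq': array([ 0.00172203, -0.00065537,  0.00160491, -0.0011759 , -0.00061421,
       -0.00035337,  0.0028392 ]), 'tau': array([-4.09750237e-04, -8.83214235e+01,  1.23465423e+00, -2.36157793e+01,
        1.68460957e-02,  6.77014352e-03, -1.60191519e-05]), 'tcp_pos': array([220.52927485, 530.69743441, 206.03296728]), 'ee_rot': array([-6.14498484e-01, -3.08074082e+00,  1.74464130e-03]), 'ft_force': array([-0.15314697,  0.1007693 ,  0.85291511]), 'torque': array([ 0.05858973, -0.00830568,  0.05194497]), 'width': 0.9972849189693432}
side {'fx': 415.46049043572657, 'fy': 415.46049043572657, 'cx': 255.57545481585728, 'cy': 196.1910328003928, 'eye': array([ 635.48295843, -867.26230583,  951.51419174]), 'attitude': array([0.85553565, 0.02687393, 0.11825203])}
top {'fx': 385.71534981629776, 'fy': 385.71534981629776, 'cx': 259.5890149775192, 'cy': 191.38591477976956, 'eye': array([ 466.49314559,   39.10035533, 1103.80804368]), 'attitude': array([ 0.07388549, -0.05552281, -1.54764799])}
wrist {'fx': 293.884455165172, 'fy': 293.884455165172, 'cx': 258.06205142973755, 'cy': 196.15385213523444, 'mount': array([[-7.48147408e-04,  9.61955362e-01,  2.73205639e-01,
         6.96347021e+01],
       [ 9.99999718e-01,  7.00706773e-04,  2.71218997e-04,
         4.77724110e-01],
       [ 6.94635263e-05,  2.73205765e-01, -9.61955615e-01,
        -1.68310113e+02],
       [ 0.00000000e+00,  0.00000000e+00,  0.00000000e+00,
         1.00000000e+00]])}
```

View pics/side0.png

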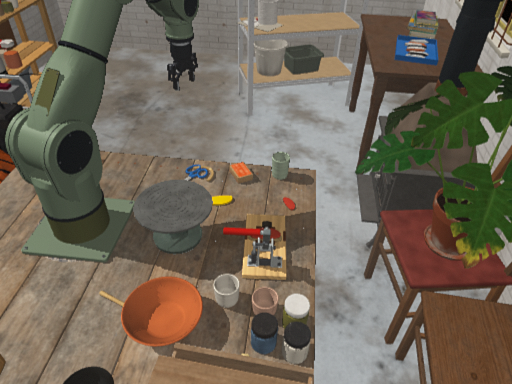

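View pics/top0.png

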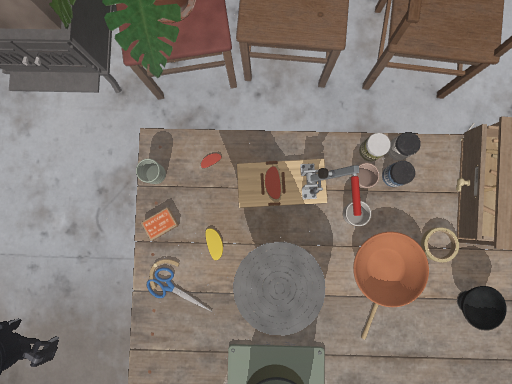

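View pics/wrist0.png

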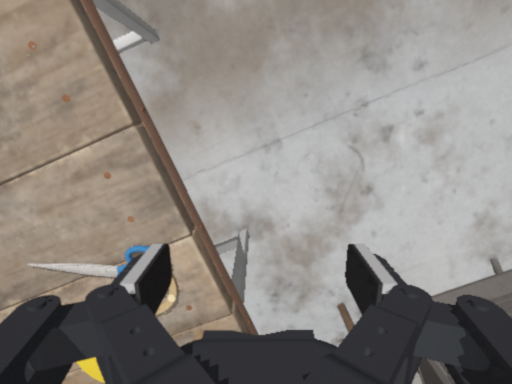

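The top picture shows the jig board at about (282,184). The red candidates are the rib in the nest at (273,183), a smaller red rib at (210,159) and the red grip at (356,195). A yellow rib lies at (214,243). I choose the rib in the nest and the grip at (356,195). Next I measure.

```bash
cat > h.py <<'E'
import numpy as np,cv2
from scipy.spatial.transform import Rotation as R
from workcell import ctrl,vision,job
def cloud(n,d,st=None):
    c=vision.calibration(n);v,u=np.indices(d.shape)
    P=np.stack([(u-c['cx'])/c['fx']*d,-(v-c['cy'])/c['fy']*d,-d],-1)
    if n=='wrist':
        P=P@c['mount'][:3,:3].T+c['mount'][:3,3]
        return P@R.from_rotvec(st['ee_rot']).as_matrix().T+st['tcp_pos']
    return P@R.from_rotvec(c['attitude']).as_matrix().T+c['eye']
def redm(p):
    h=cv2.cvtColor(p,cv2.COLOR_RGB2HSV);return (((h[...,0]<6)|(h[...,0]>174))&(h[...,1]>150)&(h[...,2]>60))
E
python3 - <<'E'
from h import *
for n in('top','side'):
    z=np.load(n+'0.npz');p,d=z['p'],z['d'];W=cloud(n,d)
    m=redm(p)&(d>0)
    k,l,s,c=cv2.connectedComponentsWithStats(m.astype(np.uint8))
    for i in range(1,k):
        if s[i,4]>25:
            q=W[l==i];print(n,c[i].round(),s[i,4],np.median(q,0).round(1),q.min(0).round(),q.max(0).round())
    if n=='top':
        h=cv2.cvtColor(p,cv2.COLOR_RGB2HSV);print('board hsv',h[195,250],p[195,250],'table z',W[215,300],W[300,180],'board z',W[195,250])
        b=(abs(W[...,2]-18)<8)&(abs(W[...,0]-580)<170)&(W[...,1]<140)&(W[...,1]>-180)
        b=cv2.morphologyEx(b.astype(np.uint8),cv2.MORPH_OPEN,np.ones((3,3)))
        k,l,s,c=cv2.connectedComponentsWithStats(b)
        i=1+np.argmax(s[1:,4]);q=W[l==i][:,:2].astype(np.float32);print(s[i],cv2.minAreaRect(q))
        for nm,(u,v) in dict(tum=(150,170),cup=(358,214),box=(160,222)).items(): 
            print(nm,W[v,u].round())
    cr=p[120:240,220:400] if n=='top' else p[200:310,190:330]
    cv2.imwrite(f'pics/{n}crop.png',cv2.resize(cr[:,:,::-1],None,fx=4,fy=4))
E
```

```text
top [356. 195.] 284 [ 535.3 -167.5  231.6] [ 490. -178.  225.] [ 579. -158.  235.]
board hsv [ 17  88 154] [154 131 101] table z [492.68969572 -63.84256541  -0.94120646] [246.53716476 269.88512185   0.27908005] board z [545.20914246  79.56833148  21.41209949]
[ 278  159   49   46 1434] ((587.1912841796875, -66.766845703125), (126.23286437988281, 132.23069763183594), 4.220260143280029)
tum [612. 370.   7.]
cup [ 492. -172.  235.]
box [464. 329.  25.]
side [289. 203.] 95 [650.1 198.3   5. ] [628. 168.  -0.] [668. 234.  12.]
side [424. 211.] 30 [1274.9  617.9 -339.9] [1251.  592. -351.] [1304.  637. -333.]
side [427. 222.] 32 [1277.7  549.4 -340.5] [1257.  508. -348.] [1296.  593. -334.]
side [242. 231.] 299 [ 539.7 -171.5  228.1] [ 447. -181.   -4.] [581.  66. 234.]
side [274. 233.] 68 [612.   17.8  34.9] [600.   0.  31.] [628.  39.  39.]
side [466. 271.] 1269 [1366.5  274.6 -341. ] [1198.  198. -358.] [1546.  390. -331.]
```

View pics/topcrop.png

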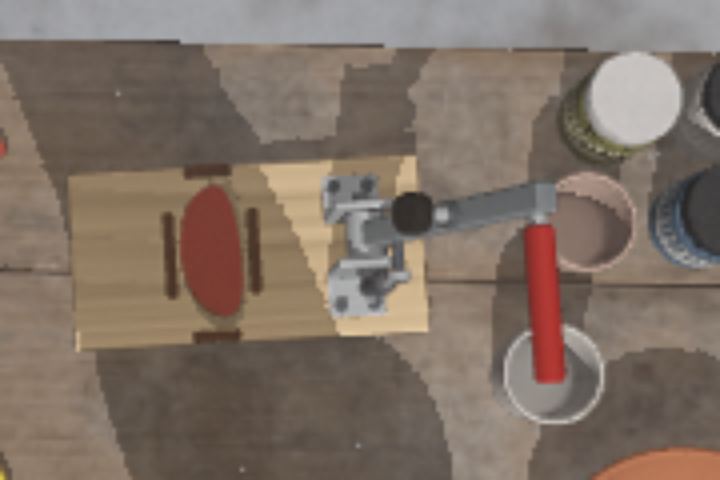

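View pics/sidecrop.png

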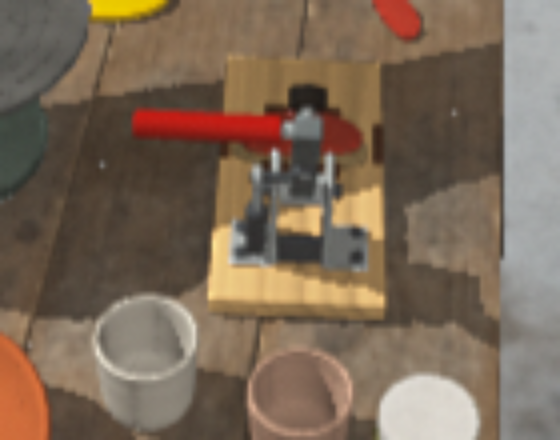

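```bash
python3 - <<'E'
from h import *
def ax(q):
    c=q.mean(0);w,v=np.linalg.eigh(np.cov(q.T));a=v[:,-1];a=a*np.sign(a[0]);return c,np.degrees(np.arctan2(a[1],a[0])),a
z=np.load('top0.npz');p,d=z['p'],z['d'];W=cloud('top',d)
h=cv2.cvtColor(p,cv2.COLOR_RGB2HSV)
m=((h[...,0]<8)|(h[...,0]>172))&(h[...,1]>120);m[:,:230]=0;m[:,400:]=0;m[:160]=0;m[225:]=0
k,l,s,c=cv2.connectedComponentsWithStats(m.astype(np.uint8))
for i in range(1,k):
    if s[i,4]<40: continue
    q=W[l==i];r=cv2.minAreaRect(q[:,:2].astype(np.float32));print(c[i].round(),s[i,4],np.median(q,0).round(1),ax(q),r)
m=(h[...,0]>12)&(h[...,0]<22)&(abs(W[...,2]-19)<9);m[:,:230]=0;m[:,335:]=0;m[:155]=0;m[212:]=0
m=cv2.morphologyEx(m.astype(np.uint8),cv2.MORPH_OPEN,np.ones((3,3)))
k,l,s,c=cv2.connectedComponentsWithStats(m);i=1+np.argmax(s[1:,4])
print(s[i],cv2.minAreaRect(W[l==i][:,:2].astype(np.float32)))
z=np.load('side0.npz');p,d=z['p'],z['d'];W=cloud('side',d);m=redm(p)&(W[...,2]>200)&(abs(W[...,1]+170)<40)
print('side grip',ax(W[m]),W[m][:,0].min(),W[m][:,0].max())
st=ctrl.state();print(R.from_rotvec(st['ee_rot']).as_matrix().round(3))
E
```

```text
[273. 183.] 385 [579.3  16.4  35.9] (array([580.11079339,  17.07321755,  38.58194647]), np.float64(-8.224591852882442), array([ 0.12763479, -0.01844838, -0.99164965])) ((545.2184448242188, 17.295368194580078), (42.741729736328125, 157.68873596191406), 89.68428802490234)
[356. 195.] 304 [ 535.3 -167.5  231.4] (array([ 535.27760628, -167.93706786,  228.77645897]), np.float64(-1.2397359701248634), array([ 0.94480594, -0.02044641, -0.32699188])) ((536.6346435546875, -196.6436004638672), (89.815185546875, 74.61985778808594), 3.869286060333252)
[ 278  159   49   46 1325] ((587.1912841796875, -66.766845703125), (126.23286437988281, 132.23069763183594), 4.220260143280029)
side grip (array([ 537.12693444, -172.18182831,  228.08606168]), np.float64(4.6185546155608135), array([0.99674682, 0.08052123, 0.00347927])) 493.0436155580836 580.9289424943894
[[-0.923  0.384 -0.   ]
 [ 0.384  0.923 -0.001]
 [-0.    -0.001 -1.   ]]
```

Emit:
arm_command:
  steps:
    - {"dz": -1,"grip": 1}
    - {"dz": -1}
    - {"dz": -1}
    - {"dx": -0.94,"dy": -0.39}
    - {"dx": -0.94,"dy": -0.39}
    - {"dx": -0.94,"dy": -0.39}
    - {"dx": -0.94,"dy": -0.39}
    - {"dx": -0.94,"dy": -0.39}
    - {"dx": -0.94,"dy": -0.39}
    - {"dx": -0.94,"dy": -0.39}
    - {"dx": -0.94,"dy": -0.39}
  grip_force: 30

```text
invalid input at $.steps[0]: expected keys rx, ry, rz, dx, dy, dz, grip
```

Emit:
arm_command:
  steps:
    - {"rx": 0,"ry": 0,"rz": 0,"dx": 0,"dy": 0,"dz": -1,"grip": 1}
    - {"rx": 0,"ry": 0,"rz": 0,"dx": 0,"dy": 0,"dz": -1,"grip": 1}
    - {"rx": 0,"ry": 0,"rz": 0,"dx": 0,"dy": 0,"dz": -1,"grip": 1}
    - {"rx": 0,"ry": 0,"rz": 0,"dx": -0.94,"dy": -0.39,"dz": 0,"grip": 1}
    - {"rx": 0,"ry": 0,"rz": 0,"dx": -0.94,"dy": -0.39,"dz": 0,"grip": 1}
    - {"rx": 0,"ry": 0,"rz": 0,"dx": -0.94,"dy": -0.39,"dz": 0,"grip": 1}
    - {"rx": 0,"ry": 0,"rz": 0,"dx": -0.94,"dy": -0.39,"dz": 0,"grip": 1}
    - {"rx": 0,"ry": 0,"rz": 0,"dx": -0.94,"dy": -0.39,"dz": 0,"grip": 1}
    - {"rx": 0,"ry": 0,"rz": 0,"dx": -0.94,"dy": -0.39,"dz": 0,"grip": 1}
    - {"rx": 0,"ry": 0,"rz": 0,"dx": -0.94,"dy": -0.39,"dz": 0,"grip": 1}
    - {"rx": 0,"ry": 0,"rz": 0,"dx": -0.94,"dy": -0.39,"dz": 0,"grip": 1}
  grip_force: 30

```text
t: 1.25
tcp_pos: [451.4, 298.9, 326.4]
ee_rot: [-0.615, -3.081, 0.0]
ft_force: [0.0, 1.1, 0.5]
width: 0.998
```

Emit:
arm_command:
  steps:
    - {"rx": 0,"ry": 0,"rz": -0.91,"dx": 0,"dy": 0,"dz": 0,"grip": 1}
    - {"rx": 0,"ry": 0,"rz": -0.91,"dx": 0,"dy": 0,"dz": 0,"grip": 1}
    - {"rx": 0,"ry": 0,"rz": -0.91,"dx": 0,"dy": 0,"dz": 0,"grip": 1}
    - {"rx": 0,"ry": 0,"rz": -0.91,"dx": 0,"dy": 0,"dz": 0,"grip": 1}
    - {"rx": 0,"ry": 0,"rz": -0.91,"dx": 0,"dy": 0,"dz": 0,"grip": 1}
    - {"rx": 0,"ry": 0,"rz": 0,"dx": -0.09,"dy": -0.98,"dz": 0,"grip": 1}
    - {"rx": 0,"ry": 0,"rz": 0,"dx": -0.09,"dy": -0.98,"dz": 0,"grip": 1}
    - {"rx": 0,"ry": 0,"rz": 0,"dx": -0.09,"dy": -0.98,"dz": 0,"grip": 1}
    - {"rx": 0,"ry": 0,"rz": 0,"dx": -0.09,"dy": -0.98,"dz": 0,"grip": 1}
    - {"rx": 0,"ry": 0,"rz": 0,"dx": -0.09,"dy": -0.98,"dz": 0,"grip": 1}
    - {"rx": 0,"ry": 0,"rz": 0,"dx": -0.09,"dy": -0.98,"dz": 0,"grip": 1}

```text
t: 2.35
tcp_pos: [491.4, 66.0, 326.5]
ee_rot: [0.13, -3.139, 0.0]
ft_force: [1.4, 0.1, 0.8]
width: 1.0
```

Emit:
arm_command:
  steps:
    - {"rx": 0,"ry": 0,"rz": 0,"dx": -0.09,"dy": -0.98,"dz": 0,"grip": 1}
    - {"rx": 0,"ry": 0,"rz": 0,"dx": -0.09,"dy": -0.98,"dz": 0,"grip": 1}
    - {"rx": 0,"ry": 0,"rz": 0,"dx": -0.09,"dy": -0.98,"dz": 0,"grip": 1}
    - {"rx": 0,"ry": 0,"rz": 0,"dx": -0.09,"dy": -0.98,"dz": 0,"grip": 1}
    - {"rx": 0,"ry": 0,"rz": 0,"dx": -0.09,"dy": -0.98,"dz": 0,"grip": 1}
    - {"rx": 0,"ry": 0,"rz": 0,"dx": -0.09,"dy": -0.98,"dz": 0,"grip": 1}
    - {"rx": 0,"ry": 0,"rz": 0,"dx": 0,"dy": 0,"dz": 0,"grip": 1}
    - {"rx": 0,"ry": 0,"rz": 0,"dx": 0,"dy": 0,"dz": 0,"grip": 1}

```text
t: 3.15
tcp_pos: [532.2, -165.4, 326.1]
ee_rot: [0.128, -3.138, -0.0]
ft_force: [0.3, 0.1, 0.1]
width: 0.998
```

```bash
python3 - <<'E'
from h import *
st=ctrl.state();p,d=vision.capture('wrist');W=cloud('wrist',d,st);np.savez('w1.npz',p=p,d=d);cv2.imwrite('pics/w1.png',p[:,:,::-1])
print(st['t'],st['tcp_pos'],st['joint_positions'].round(2));print(R.from_rotvec(st['ee_rot']).as_matrix().round(3))
m=redm(p)&(W[...,2]>180)
q=W[m];print(m.sum(),np.median(q,0),q.min(0),q.max(0));r=cv2.minAreaRect(q[:,:2].astype(np.float32));print(r)
m=redm(p)&(W[...,2]<60)&(W[...,2]>20);q=W[m]
if len(q):print('rib',len(q),np.median(q,0),cv2.minAreaRect(q[:,:2].astype(np.float32)))
E
```

```text
3.15 [ 532.20777245 -165.35693058  326.10425337] [ 0.31  0.57 -0.13  1.32  0.07  1.26  1.83]
[[-0.997 -0.081 -0.001]
 [-0.081  0.997  0.   ]
 [ 0.001  0.    -1.   ]]
1650 [ 531.32321293 -167.20610807  231.85866461] [ 463.13507149 -178.03735766  221.74636802] [ 578.92718355 -155.54180498  494.46426828]
((520.9042358398438, -168.5623016357422), (115.44287872314453, 16.718252182006836), 4.937410354614258)
rib 1094 [579.77652994  17.55260437  36.51817525] ((581.136962890625, 20.677141189575195), (86.66848754882812, 41.58692169189453), 5.66610050201416)
```

View pics/w1.png

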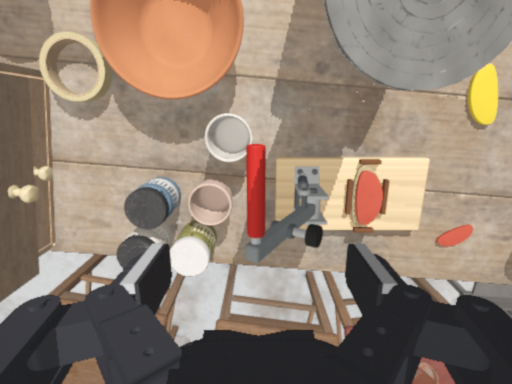

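The wrist picture shows the red grip from (256,145) to (256,235), the clamp arm below it, and the red rib at (369,197) between its fences. The grip's top is at z 232 (expected 232). The jig origin from the grip is about (583,9). It puts the rib at (582,19), against a measured (581,18..20). The measurements agree, so I descend.

Emit:
arm_command:
  steps:
    - {"rx": 0,"ry": 0,"rz": 0,"dx": 0,"dy": -0.07,"dz": 0.7,"grip": 1}
    - {"rx": 0,"ry": 0,"rz": 0,"dx": 0,"dy": 0,"dz": 0.8,"grip": 1}
    - {"rx": 0,"ry": 0,"rz": 0,"dx": 0,"dy": 0,"dz": 0.8,"grip": 1}
    - {"rx": 0,"ry": 0,"rz": 0,"dx": 0,"dy": 0,"dz": 0.75,"grip": 1}
    - {"rx": 0,"ry": 0,"rz": 0,"dx": 0,"dy": 0,"dz": 0,"grip": 1}
    - {"rx": 0,"ry": 0,"rz": 0,"dx": 0,"dy": 0,"dz": 0,"grip": 0}
    - {"rx": 0,"ry": 0,"rz": 0,"dx": 0,"dy": 0,"dz": 0,"grip": -0.7}
    - {"rx": 0,"ry": 0,"rz": 0,"dx": 0,"dy": 0,"dz": 0,"grip": -1}
    - {"rx": 0,"ry": 0,"rz": 0,"dx": 0,"dy": 0,"dz": 0,"grip": -1}
    - {"rx": 0,"ry": 0,"rz": 0,"dx": 0,"dy": 0,"dz": 0,"grip": -1}
    - {"rx": 0,"ry": 0,"rz": 0,"dx": 0,"dy": 0,"dz": 0,"grip": -1}
    - {"rx": 0,"ry": 0,"rz": 0,"dx": 0,"dy": 0,"dz": 0,"grip": -1}
  grip_force: 25

```text
t: 4.4
tcp_pos: [532.9, -167.7, 205.5]
ee_rot: [-0.13, 3.138, -0.001]
ft_force: [-4.1, 1.5, 14.9]
width: 0.094
```

```bash
python3 - <<'E'
from h import *
st=ctrl.state();p,d=vision.capture('wrist');cv2.imwrite('pics/w2.png',p[:,:,::-1])
print(st)
p,d=vision.capture('side');cv2.imwrite('pics/s2.png',cv2.resize(p[120:330,150:350,::-1],None,fx=3,fy=2.8))
E
```

```text
{'t': 4.4, 'joint_positions': array([ 0.31194202,  0.68251271, -0.12343008,  1.54729362,  0.09812822,
        0.91658397,  1.80962757]), 'dq': array([-0.00017716, -0.00037563,  0.00177349,  0.00061356, -0.00154515,
        0.00048637, -0.00033077]), 'tau': array([ 1.73515063e-01, -7.83089018e+01, -2.64072893e-01, -2.14920473e+01,
        2.20335410e-01, -1.06295496e+00,  3.45714194e-03]), 'tcp_pos': array([ 532.89634481, -167.72318582,  205.49015449]), 'ee_rot': array([-1.29661685e-01,  3.13771497e+00, -6.37702497e-04]), 'ft_force': array([-4.08888355,  1.47753952, 14.94337132]), 'torque': array([ 0.29439328,  0.76618678, -0.01845378]), 'width': 0.09383449325591055}
```

View pics/w2.png

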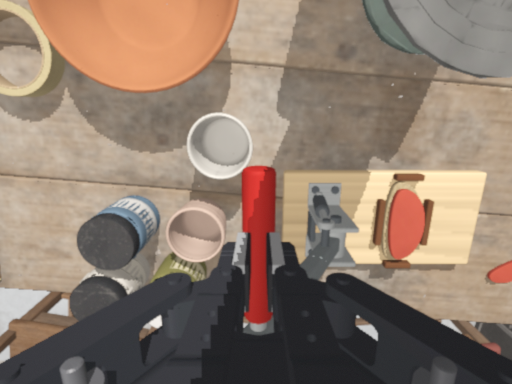

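View pics/s2.png

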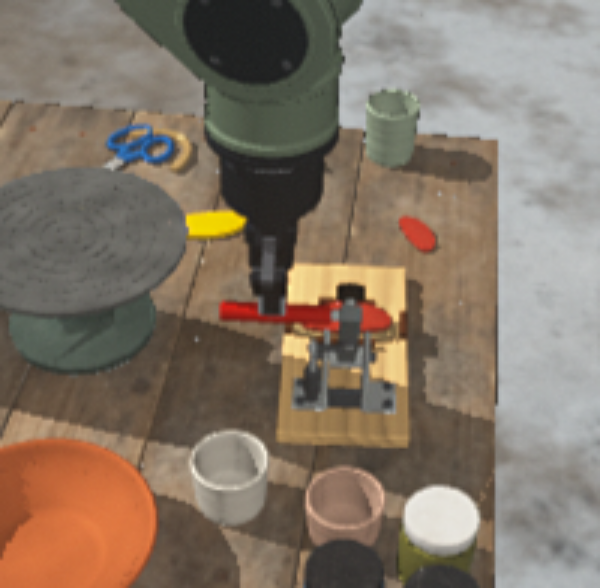

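```bash
python3 - <<'E'
import cv2
p=cv2.imread('pics/w2.png');cv2.imwrite('pics/w2c.png',cv2.resize(p[150:370,160:360],None,fx=3.5,fy=2.7*1,interpolation=cv2.INTER_CUBIC)[:600])
E
```

```text
(no output)
```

View pics/w2c.png

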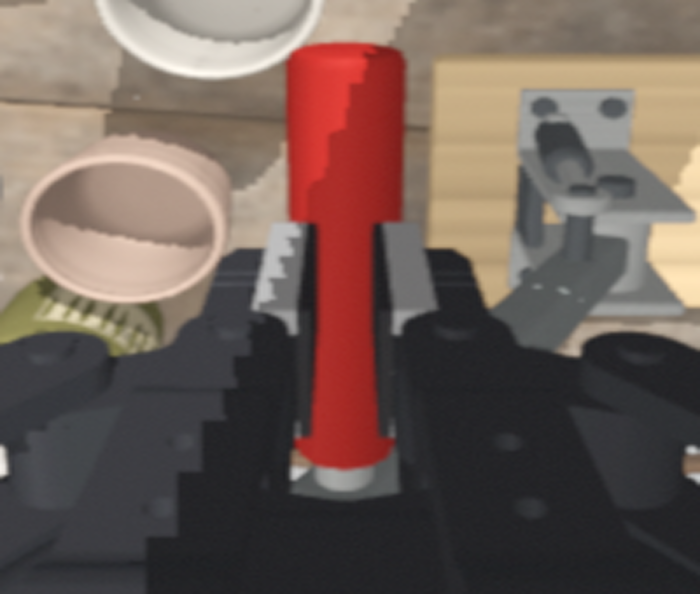

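```bash
python3 - <<'E'
from h import *
st=ctrl.state();p,d=vision.capture('wrist');W=cloud('wrist',d,st);np.savez('w3.npz',p=p,d=d)
for v in range(195,325,6): print(v,[(u,W[v,u].round().astype(int).tolist(),p[v,u].tolist()) for u in (243,258,274)])
v,_=0,0
p2,d2=vision.capture('side');W2=cloud('side',d2);m=redm(p2)&(W2[...,2]>190)&(abs(W2[...,1]+170)<40);print('side grip',m.sum(),W2[m].mean(0))
E
```

```text
195 [(243, [505, -177, 227], [169, 42, 38]), (258, [503, -170, 234], [207, 55, 49]), (274, [503, -161, 228], [126, 38, 33])]
201 [(243, [508, -177, 228], [169, 43, 39]), (258, [506, -169, 233], [171, 44, 40]), (274, [507, -161, 229], [126, 40, 34])]
207 [(243, [512, -177, 228], [170, 45, 40]), (258, [510, -169, 232], [171, 44, 40]), (274, [510, -161, 229], [125, 42, 36])]
213 [(243, [515, -177, 227], [170, 50, 44]), (258, [512, -169, 233], [171, 45, 39]), (274, [513, -160, 229], [124, 43, 39])]
219 [(243, [519, -176, 227], [169, 51, 45]), (258, [516, -169, 233], [171, 45, 41]), (274, [517, -160, 227], [125, 50, 44])]
225 [(243, [522, -176, 227], [169, 50, 45]), (258, [518, -168, 234], [171, 45, 40]), (274, [520, -160, 227], [122, 48, 43])]
231 [(243, [526, -176, 226], [168, 79, 75]), (258, [522, -168, 233], [170, 42, 38]), (274, [524, -159, 227], [118, 63, 59])]
237 [(243, [523, -175, 240], [171, 170, 170]), (258, [525, -168, 234], [170, 44, 39]), (274, [522, -160, 240], [114, 113, 113])]
243 [(243, [523, -175, 247], [165, 164, 164]), (258, [529, -168, 233], [170, 44, 40]), (274, [52
[... 1017 characters left out ...]
-162, 276], [44, 45, 49])]
297 [(243, [531, -173, 277], [36, 36, 38]), (258, [561, -165, 233], [167, 42, 38]), (274, [530, -161, 277], [44, 46, 49])]
303 [(243, [533, -173, 277], [34, 36, 39]), (258, [564, -165, 234], [166, 41, 36]), (274, [532, -161, 278], [44, 46, 49])]
309 [(243, [535, -173, 279], [42, 44, 46]), (258, [569, -164, 233], [166, 41, 37]), (274, [535, -161, 278], [47, 47, 50])]
315 [(243, [539, -173, 277], [53, 37, 38]), (258, [573, -164, 233], [165, 41, 37]), (274, [537, -161, 278], [48, 48, 51])]
321 [(243, [541, -172, 278], [111, 92, 78]), (258, [576, -164, 233], [165, 40, 36]), (274, [541, -160, 277], [43, 44, 45])]
side grip 200 [ 538.53908471 -172.23789879  227.68187591]
```

The pads end at z≈233, about 28 mm higher than the reported TCP suggests, so they pinch only the bar's crown (8 mm chord). I open, go about 28 mm lower and close again.

Emit:
arm_command:
  steps:
    - {"rx": 0,"ry": 0,"rz": 0,"dx": 0,"dy": 0,"dz": 0,"grip": 0}
    - {"rx": 0,"ry": 0,"rz": 0,"dx": 0,"dy": 0,"dz": 0,"grip": 0}
    - {"rx": 0,"ry": 0,"rz": 0,"dx": 0,"dy": 0,"dz": 0,"grip": 0}
    - {"rx": 0,"ry": 0,"rz": 0,"dx": 0,"dy": 0,"dz": 0.35,"grip": 0}
    - {"rx": 0,"ry": 0,"rz": 0,"dx": 0,"dy": 0,"dz": 0.35,"grip": 0}
    - {"rx": 0,"ry": 0,"rz": 0,"dx": 0,"dy": 0,"dz": 0,"grip": -0.3}
    - {"rx": 0,"ry": 0,"rz": 0,"dx": 0,"dy": 0,"dz": 0,"grip": -0.7}
    - {"rx": 0,"ry": 0,"rz": 0,"dx": 0,"dy": 0,"dz": 0,"grip": -1}
    - {"rx": 0,"ry": 0,"rz": 0,"dx": 0,"dy": 0,"dz": 0,"grip": -1}
    - {"rx": 0,"ry": 0,"rz": 0,"dx": 0,"dy": 0,"dz": 0,"grip": -1}
    - {"rx": 0,"ry": 0,"rz": 0,"dx": 0,"dy": 0,"dz": 0,"grip": -1}
  grip_force: 25

```text
t: 5.7
tcp_pos: [532.7, -167.7, 176.8]
ee_rot: [-0.13, 3.139, -0.0]
ft_force: [-0.7, 2.0, 0.5]
width: 0.198
```

```bash
python3 - <<'E'
from h import *
st=ctrl.state();p,d=vision.capture('wrist');cv2.imwrite('pics/w4.png',cv2.resize(p[150:370,160:360,::-1],None,fx=3.5,fy=2.7))
print(st['tcp_pos'],st['ft_force'],st['width'])
E
```

```text
[ 532.65325432 -167.70155343  176.81092162] [-0.73419688  2.01979166  0.50258808] 0.19827779585106053
```

View pics/w4.png

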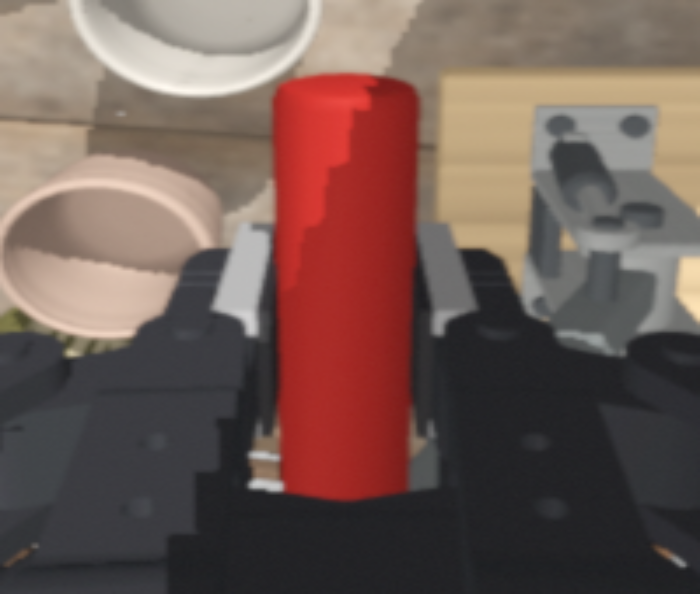

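```bash
python3 - <<'E'
import numpy as np
a=np.linspace(-.52,1.54,25);y=165*np.sin(a)/40;z=165*np.cos(a)/40
for i in range(24):print(i+1,round(np.diff(y)[i],2),round(-np.diff(z)[i],2))
E
```

```text
1 0.31 -0.16
2 0.33 -0.13
3 0.34 -0.11
4 0.35 -0.08
5 0.35 -0.05
6 0.35 -0.02
7 0.35 0.01
8 0.35 0.04
9 0.35 0.07
10 0.34 0.1
11 0.33 0.13
12 0.32 0.16
13 0.3 0.19
14 0.28 0.21
15 0.27 0.23
16 0.24 0.26
17 0.22 0.28
18 0.2 0.29
19 0.17 0.31
20 0.14 0.32
21 0.12 0.33
22 0.09 0.34
23 0.06 0.35
24 0.03 0.35
```

The grip now sits fully between the pads (opening 17 mm, no load). I swing it over in two halves.

Emit:
arm_command:
  steps:
    - {"rx": 0,"ry": 0,"rz": 0,"dx": 0,"dy": 0.31,"dz": -0.16,"grip": -1}
    - {"rx": 0,"ry": 0,"rz": 0,"dx": 0,"dy": 0.33,"dz": -0.13,"grip": -1}
    - {"rx": 0,"ry": 0,"rz": 0,"dx": 0,"dy": 0.34,"dz": -0.11,"grip": -1}
    - {"rx": 0,"ry": 0,"rz": 0,"dx": 0,"dy": 0.35,"dz": -0.08,"grip": -1}
    - {"rx": 0,"ry": 0,"rz": 0,"dx": 0,"dy": 0.35,"dz": -0.05,"grip": -1}
    - {"rx": 0,"ry": 0,"rz": 0,"dx": 0,"dy": 0.35,"dz": -0.02,"grip": -1}
    - {"rx": 0,"ry": 0,"rz": 0,"dx": 0,"dy": 0.35,"dz": 0.01,"grip": -1}
    - {"rx": 0,"ry": 0,"rz": 0,"dx": 0,"dy": 0.35,"dz": 0.04,"grip": -1}
    - {"rx": 0,"ry": 0,"rz": 0,"dx": 0,"dy": 0.35,"dz": 0.07,"grip": -1}
    - {"rx": 0,"ry": 0,"rz": 0,"dx": 0,"dy": 0.34,"dz": 0.1,"grip": -1}

```text
t: 6.75
tcp_pos: [521.4, -30.0, 189.5]
ee_rot: [-0.13, 3.139, 0.0]
ft_force: [4.6, -1.8, 4.0]
width: 0.202
```

```bash
python3 - <<'E'
from h import *
st=ctrl.state();p,d=vision.capture('wrist');W=cloud('wrist',d,st);cv2.imwrite('pics/w5.png',p[:,:,::-1])
print(st['tcp_pos'],st['ft_force'],st['width'])
m=redm(p)&(W[...,2]>150)&(W[...,2]<300);q=W[m];print(np.median(q,0),cv2.minAreaRect(q[:,:2].astype(np.float32)))
E
```

```text
[521.35507889 -29.99151229 189.49569799] [ 4.5678142  -1.80191357  4.00957579] 0.20155162912549282
[510.28350337 -30.23805205 243.56015837] ((528.5089721679688, -23.334909439086914), (99.77908325195312, 32.163116455078125), 1.9048020839691162)
```

View pics/w5.png

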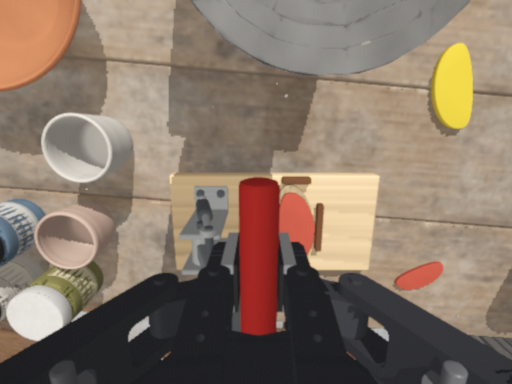

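The picture shows the grip at (258,255), still square between the pads, with the clamp past upright. I carry on.

Emit:
arm_command:
  steps:
    - {"rx": 0,"ry": 0,"rz": 0,"dx": 0,"dy": 0.33,"dz": 0.13,"grip": -1}
    - {"rx": 0,"ry": 0,"rz": 0,"dx": 0,"dy": 0.32,"dz": 0.16,"grip": -1}
    - {"rx": 0,"ry": 0,"rz": 0,"dx": 0,"dy": 0.3,"dz": 0.19,"grip": -1}
    - {"rx": 0,"ry": 0,"rz": 0,"dx": 0,"dy": 0.28,"dz": 0.21,"grip": -1}
    - {"rx": 0,"ry": 0,"rz": 0,"dx": 0,"dy": 0.27,"dz": 0.23,"grip": -1}
    - {"rx": 0,"ry": 0,"rz": 0,"dx": 0,"dy": 0.24,"dz": 0.26,"grip": -1}
    - {"rx": 0,"ry": 0,"rz": 0,"dx": 0,"dy": 0.22,"dz": 0.28,"grip": -1}
    - {"rx": 0,"ry": 0,"rz": 0,"dx": 0,"dy": 0.2,"dz": 0.29,"grip": -1}
    - {"rx": 0,"ry": 0,"rz": 0,"dx": 0,"dy": 0.17,"dz": 0.31,"grip": -1}
    - {"rx": 0,"ry": 0,"rz": 0,"dx": 0,"dy": 0,"dz": 0,"grip": -1}

```text
t: 7.8
tcp_pos: [513.2, 62.7, 105.4]
ee_rot: [0.131, -3.137, -0.0]
ft_force: [2.3, 2.9, -2.7]
width: 0.204
```

Emit:
arm_command:
  steps:
    - {"rx": 0,"ry": 0,"rz": 0,"dx": 0,"dy": 0.14,"dz": 0.32,"grip": -1}
    - {"rx": 0,"ry": 0,"rz": 0,"dx": 0,"dy": 0.12,"dz": 0.33,"grip": -1}
    - {"rx": 0,"ry": 0,"rz": 0,"dx": 0,"dy": 0.09,"dz": 0.34,"grip": -1}
    - {"rx": 0,"ry": 0,"rz": 0,"dx": 0,"dy": 0.06,"dz": 0.35,"grip": -1}
    - {"rx": 0,"ry": 0,"rz": 0,"dx": 0,"dy": 0.03,"dz": 0.3,"grip": -1}
    - {"rx": 0,"ry": 0,"rz": 0,"dx": 0,"dy": 0,"dz": 0,"grip": -1}
    - {"rx": 0,"ry": 0,"rz": 0,"dx": 0,"dy": 0,"dz": 0,"grip": -1}

```text
t: 8.5
tcp_pos: [512.0, 78.3, 40.8]
ee_rot: [0.128, -3.138, 0.002]
ft_force: [2.9, -4.3, -5.2]
width: 0.197
```

```bash
python3 - <<'E'
from h import *
st=ctrl.state();p,d=vision.capture('wrist');W=cloud('wrist',d,st)
print(st['tcp_pos'],st['ft_force'],st['width'])
p2,d2=vision.capture('side');W2=cloud('side',d2)
cv2.imwrite('pics/6.png',np.hstack([p[:,:,::-1][:,100:400],cv2.resize(p2[180:310,190:330,::-1],None,fx=3,fy=2.954)[:384]]))
m=redm(p)&(W[...,2]>55)&(W[...,2]<130);q=W[m];print(np.percentile(q,[2,50,98],axis=0).round(1))
E
```

```text
[511.98484339  78.29058846  40.77521323] [ 2.92416786 -4.28822147 -5.18330918] 0.19660694941257817
[[471.   69.   84.3]
 [502.5  78.1  91. ]
 [543.1  87.5  93.1]]
```

View pics/6.png

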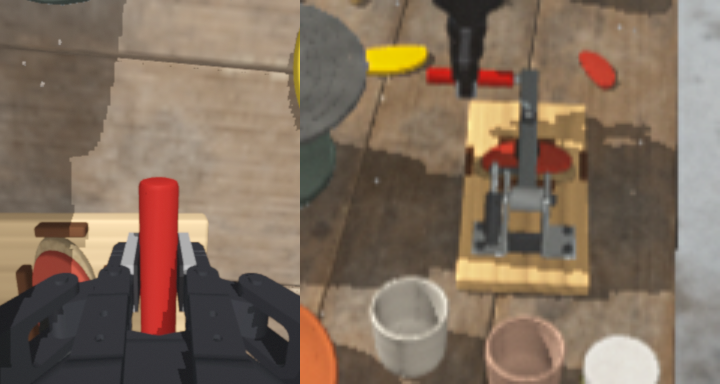

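The picture shows the clamp arm level over the red rib, with the grip at about (158,255), centre height ≈ 83 mm. I let go and rise, then wait.

Emit:
arm_command:
  steps:
    - {"rx": 0,"ry": 0,"rz": 0,"dx": 0,"dy": 0,"dz": 0,"grip": 0.2}
    - {"rx": 0,"ry": 0,"rz": 0,"dx": 0,"dy": 0,"dz": 0,"grip": 0.2}
    - {"rx": 0,"ry": 0,"rz": 0,"dx": 0,"dy": 0,"dz": 0,"grip": 0.2}
    - {"rx": 0,"ry": 0,"rz": 0,"dx": 0,"dy": 0,"dz": 0,"grip": 0.2}
    - {"rx": 0,"ry": 0,"rz": 0,"dx": 0,"dy": 0,"dz": -0.5,"grip": 0.2}
    - {"rx": 0,"ry": 0,"rz": 0,"dx": 0,"dy": 0,"dz": -0.7,"grip": 0.2}
    - {"rx": 0,"ry": 0,"rz": 0,"dx": 0,"dy": 0,"dz": -0.7,"grip": 0.2}
    - {"rx": 0,"ry": 0,"rz": 0,"dx": 0,"dy": 0,"dz": -0.4,"grip": 0.2}
    - {"rx": 0,"ry": 0,"rz": 0,"dx": 0,"dy": 0,"dz": 0,"grip": 0.2}

```text
t: 9.5
tcp_pos: [513.0, 79.2, 135.5]
ee_rot: [-0.13, 3.136, 0.001]
ft_force: [-0.6, -0.2, -0.4]
width: 0.597
```

```bash
python3 - <<'E'
from h import *
st=ctrl.state();p,d=vision.capture('wrist');W=cloud('wrist',d,st)
print(st['tcp_pos'],st['ft_force'],st['width'])
p2,d2=vision.capture('side')
cv2.imwrite('pics/7.png',np.hstack([p[:,:,::-1][:,:400],cv2.resize(p2[180:310,190:330,::-1],None,fx=2.8,fy=2.954)[:384]]))
m=redm(p)&(W[...,2]>55)&(W[...,2]<130);q=W[m];print(np.percentile(q,[2,50,98],axis=0).round(1))
E
```

```text
[512.98946332  79.20287125 135.53564304] [-0.56699365 -0.16470571 -0.41702641] 0.5973969186513391
[[471.7  69.4  83.5]
 [510.1  78.8  89.5]
 [556.   88.2  91.6]]
```

View pics/7.png

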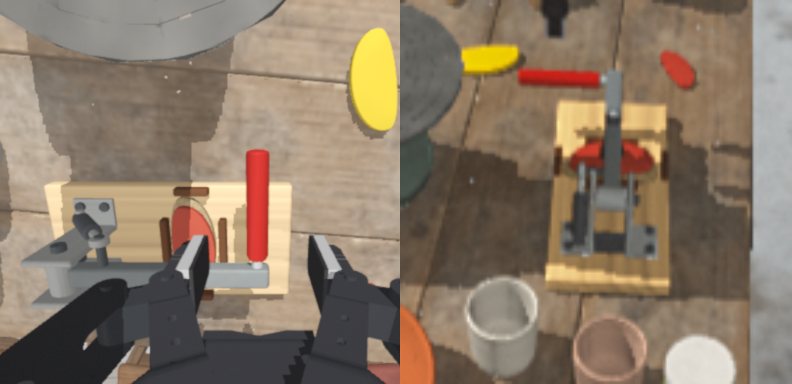

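The clamp holds level by itself with the grip at (258,205) and its centre at about 81 mm. The gripper is well above it and unloaded. I wait about 4.5 s.

Emit:
arm_command:
  steps:
    - {"rx": 0,"ry": 0,"rz": 0,"dx": 0,"dy": 0,"dz": 0,"grip": 0.2}
    - {"rx": 0,"ry": 0,"rz": 0,"dx": 0,"dy": 0,"dz": 0,"grip": 0.2}
    - {"rx": 0,"ry": 0,"rz": 0,"dx": 0,"dy": 0,"dz": 0,"grip": 0.2}
    - {"rx": 0,"ry": 0,"rz": 0,"dx": 0,"dy": 0,"dz": 0,"grip": 0.2}
    - {"rx": 0,"ry": 0,"rz": 0,"dx": 0,"dy": 0,"dz": 0,"grip": 0.2}
    - {"rx": 0,"ry": 0,"rz": 0,"dx": 0,"dy": 0,"dz": 0,"grip": 0.2}
    - {"rx": 0,"ry": 0,"rz": 0,"dx": 0,"dy": 0,"dz": 0,"grip": 0.2}
    - {"rx": 0,"ry": 0,"rz": 0,"dx": 0,"dy": 0,"dz": 0,"grip": 0.2}
    - {"rx": 0,"ry": 0,"rz": 0,"dx": 0,"dy": 0,"dz": 0,"grip": 0.2}
    - {"rx": 0,"ry": 0,"rz": 0,"dx": 0,"dy": 0,"dz": 0,"grip": 0.2}
    - {"rx": 0,"ry": 0,"rz": 0,"dx": 0,"dy": 0,"dz": 0,"grip": 0.2}
    - {"rx": 0,"ry": 0,"rz": 0,"dx": 0,"dy": 0,"dz": 0,"grip": 0.2}

```text
t: 10.8
tcp_pos: [512.2, 79.0, 133.7]
ee_rot: [0.13, -3.139, 0.0]
ft_force: [-0.3, 0.1, 0.1]
width: 0.602
```

Emit:
arm_command:
  steps:
    - {"rx": 0,"ry": 0,"rz": 0,"dx": 0,"dy": 0,"dz": 0,"grip": 0.2}
    - {"rx": 0,"ry": 0,"rz": 0,"dx": 0,"dy": 0,"dz": 0,"grip": 0.2}
    - {"rx": 0,"ry": 0,"rz": 0,"dx": 0,"dy": 0,"dz": 0,"grip": 0.2}
    - {"rx": 0,"ry": 0,"rz": 0,"dx": 0,"dy": 0,"dz": 0,"grip": 0.2}
    - {"rx": 0,"ry": 0,"rz": 0,"dx": 0,"dy": 0,"dz": 0,"grip": 0.2}
    - {"rx": 0,"ry": 0,"rz": 0,"dx": 0,"dy": 0,"dz": 0,"grip": 0.2}
    - {"rx": 0,"ry": 0,"rz": 0,"dx": 0,"dy": 0,"dz": 0,"grip": 0.2}
    - {"rx": 0,"ry": 0,"rz": 0,"dx": 0,"dy": 0,"dz": 0,"grip": 0.2}
    - {"rx": 0,"ry": 0,"rz": 0,"dx": 0,"dy": 0,"dz": 0,"grip": 0.2}
    - {"rx": 0,"ry": 0,"rz": 0,"dx": 0,"dy": 0,"dz": 0,"grip": 0.2}
    - {"rx": 0,"ry": 0,"rz": 0,"dx": 0,"dy": 0,"dz": 0,"grip": 0.2}
    - {"rx": 0,"ry": 0,"rz": 0,"dx": 0,"dy": 0,"dz": 0,"grip": 0.2}

```text
t: 12.0
tcp_pos: [512.2, 79.0, 133.7]
ee_rot: [-0.13, 3.139, -0.0]
ft_force: [0.3, 0.1, -0.5]
width: 0.6
```

Emit:
arm_command:
  steps:
    - {"rx": 0,"ry": 0,"rz": 0,"dx": 0,"dy": 0,"dz": 0,"grip": 0.2}
    - {"rx": 0,"ry": 0,"rz": 0,"dx": 0,"dy": 0,"dz": 0,"grip": 0.2}
    - {"rx": 0,"ry": 0,"rz": 0,"dx": 0,"dy": 0,"dz": 0,"grip": 0.2}
    - {"rx": 0,"ry": 0,"rz": 0,"dx": 0,"dy": 0,"dz": 0,"grip": 0.2}
    - {"rx": 0,"ry": 0,"rz": 0,"dx": 0,"dy": 0,"dz": 0,"grip": 0.2}
    - {"rx": 0,"ry": 0,"rz": 0,"dx": 0,"dy": 0,"dz": 0,"grip": 0.2}
    - {"rx": 0,"ry": 0,"rz": 0,"dx": 0,"dy": 0,"dz": 0,"grip": 0.2}
    - {"rx": 0,"ry": 0,"rz": 0,"dx": 0,"dy": 0,"dz": 0,"grip": 0.2}
    - {"rx": 0,"ry": 0,"rz": 0,"dx": 0,"dy": 0,"dz": 0,"grip": 0.2}
    - {"rx": 0,"ry": 0,"rz": 0,"dx": 0,"dy": 0,"dz": 0,"grip": 0.2}
    - {"rx": 0,"ry": 0,"rz": 0,"dx": 0,"dy": 0,"dz": 0,"grip": 0.2}
    - {"rx": 0,"ry": 0,"rz": 0,"dx": 0,"dy": 0,"dz": 0,"grip": 0.2}

```text
t: 13.2
tcp_pos: [512.2, 79.0, 133.7]
ee_rot: [0.13, -3.139, 0.0]
ft_force: [0.1, 0.4, 0.7]
width: 0.603
```

Emit:
arm_command:
  steps:
    - {"rx": 0,"ry": 0,"rz": 0,"dx": 0,"dy": 0,"dz": 0,"grip": 0.2}
    - {"rx": 0,"ry": 0,"rz": 0,"dx": 0,"dy": 0,"dz": 0,"grip": 0.2}
    - {"rx": 0,"ry": 0,"rz": 0,"dx": 0,"dy": 0,"dz": 0,"grip": 0.2}
    - {"rx": 0,"ry": 0,"rz": 0,"dx": 0,"dy": 0,"dz": 0,"grip": 0.2}
    - {"rx": 0,"ry": 0,"rz": 0,"dx": 0,"dy": 0,"dz": 0,"grip": 0.2}
    - {"rx": 0,"ry": 0,"rz": 0,"dx": 0,"dy": 0,"dz": 0,"grip": 0.2}
    - {"rx": 0,"ry": 0,"rz": 0,"dx": 0,"dy": 0,"dz": 0,"grip": 0.2}
    - {"rx": 0,"ry": 0,"rz": 0,"dx": 0,"dy": 0,"dz": 0,"grip": 0.2}
    - {"rx": 0,"ry": 0,"rz": 0,"dx": 0,"dy": 0,"dz": 0,"grip": 0.2}
    - {"rx": 0,"ry": 0,"rz": 0,"dx": 0,"dy": 0,"dz": 0,"grip": 0.2}

```text
t: 14.2
tcp_pos: [512.2, 79.0, 133.7]
ee_rot: [0.13, -3.139, 0.0]
ft_force: [-0.2, -0.1, 1.5]
width: 0.6
```

```bash
python3 - <<'E'
from h import *
st=ctrl.state();p,d=vision.capture('wrist');W=cloud('wrist',d,st)
print(st['t'],st['tcp_pos'],st['ft_force'],st['width'])
m=redm(p)&(W[...,2]>55)&(W[...,2]<130);q=W[m];print(np.percentile(q,[2,50,98],axis=0).round(1))
E
```

```text
14.2 [512.1691191   79.02389804 133.69953536] [-0.18920193 -0.05728571  1.48443122] 0.6000323707446636
[[471.5  69.5  83.5]
 [510.6  78.8  89.5]
 [556.1  88.3  91.6]]
```

Emit:
arm_command:
  steps:
    - {"rx": 0,"ry": 0,"rz": 0,"dx": 0,"dy": 0,"dz": 0.6,"grip": 0.2}
    - {"rx": 0,"ry": 0,"rz": 0,"dx": 0,"dy": 0,"dz": 0.7,"grip": 0.2}
    - {"rx": 0,"ry": 0,"rz": 0,"dx": 0,"dy": 0,"dz": 0.7,"grip": 0.2}
    - {"rx": 0,"ry": 0,"rz": 0,"dx": 0,"dy": 0,"dz": 0.42,"grip": 0.2}
    - {"rx": 0,"ry": 0,"rz": 0,"dx": 0,"dy": 0,"dz": 0,"grip": 0}
    - {"rx": 0,"ry": 0,"rz": 0,"dx": 0,"dy": 0,"dz": 0,"grip": -0.4}
    - {"rx": 0,"ry": 0,"rz": 0,"dx": 0,"dy": 0,"dz": 0,"grip": -0.8}
    - {"rx": 0,"ry": 0,"rz": 0,"dx": 0,"dy": 0,"dz": 0,"grip": -1}
    - {"rx": 0,"ry": 0,"rz": 0,"dx": 0,"dy": 0,"dz": 0,"grip": -1}
    - {"rx": 0,"ry": 0,"rz": 0,"dx": 0,"dy": 0,"dz": 0,"grip": -1}
    - {"rx": 0,"ry": 0,"rz": 0,"dx": 0,"dy": 0,"dz": 0,"grip": -1}
  grip_force: 25

```text
t: 15.35
tcp_pos: [512.7, 78.5, 37.9]
ee_rot: [-0.129, 3.138, -0.001]
ft_force: [-0.1, -5.3, 7.6]
width: 0.201
```

Emit:
arm_command:
  steps:
    - {"rx": 0,"ry": 0,"rz": 0,"dx": 0,"dy": -0.03,"dz": -0.35,"grip": -1}
    - {"rx": 0,"ry": 0,"rz": 0,"dx": 0,"dy": -0.06,"dz": -0.35,"grip": -1}
    - {"rx": 0,"ry": 0,"rz": 0,"dx": 0,"dy": -0.09,"dz": -0.34,"grip": -1}
    - {"rx": 0,"ry": 0,"rz": 0,"dx": 0,"dy": -0.12,"dz": -0.33,"grip": -1}
    - {"rx": 0,"ry": 0,"rz": 0,"dx": 0,"dy": -0.14,"dz": -0.32,"grip": -1}
    - {"rx": 0,"ry": 0,"rz": 0,"dx": 0,"dy": -0.17,"dz": -0.31,"grip": -1}
    - {"rx": 0,"ry": 0,"rz": 0,"dx": 0,"dy": -0.2,"dz": -0.29,"grip": -1}
    - {"rx": 0,"ry": 0,"rz": 0,"dx": 0,"dy": -0.22,"dz": -0.28,"grip": -1}
    - {"rx": 0,"ry": 0,"rz": 0,"dx": 0,"dy": -0.24,"dz": -0.26,"grip": -1}
    - {"rx": 0,"ry": 0,"rz": 0,"dx": 0,"dy": -0.27,"dz": -0.23,"grip": -1}
    - {"rx": 0,"ry": 0,"rz": 0,"dx": 0,"dy": -0.28,"dz": -0.21,"grip": -1}
    - {"rx": 0,"ry": 0,"rz": 0,"dx": 0,"dy": -0.3,"dz": -0.19,"grip": -1}

```text
t: 16.55
tcp_pos: [520.9, 1.0, 178.8]
ee_rot: [-0.139, 3.132, 0.013]
ft_force: [-5.8, 32.4, 42.7]
width: 0.2
```

The force has risen to about 54 N, so I pause and look before going on.

```bash
python3 - <<'E'
from h import *
for i in range(2):
    p,d=vision.capture('wrist')
st=ctrl.state();W=cloud('wrist',d,st);print(st['t'],st['tcp_pos'],st['ft_force'],st['torque'],st['width'],st['joint_positions'],st['dq'].round(2))
p2,d2=vision.capture('side')
cv2.imwrite('pics/8.png',np.hstack([p[:,:,::-1][:,:400],cv2.resize(p2[150:310,190:330,::-1],None,fx=2.8,fy=2.4)[:384]]))
m=redm(p)&(W[...,2]>150)&(W[...,2]<300);q=W[m];print(np.percentile(q,[2,50,98],axis=0).round(1))
E
```

```text
16.65 [521.42891771  -1.77292566 179.13901662] [-5.1582865  28.84493205 41.75402723] [ 6.02597335  0.83643301 -0.01763418] 0.20350079094184467 [ 1.63510016e-03  6.59978101e-01 -1.01326645e-01  1.72608282e+00
  8.33939069e-02  7.51489848e-01  1.51689830e+00] [-0.02  0.01 -0.    0.02  0.   -0.03 -0.02]
[[477.5 -11.3 223. ]
 [509.9  -2.2 229.8]
 [552.1   7.4 231.8]]
```

View pics/8.png

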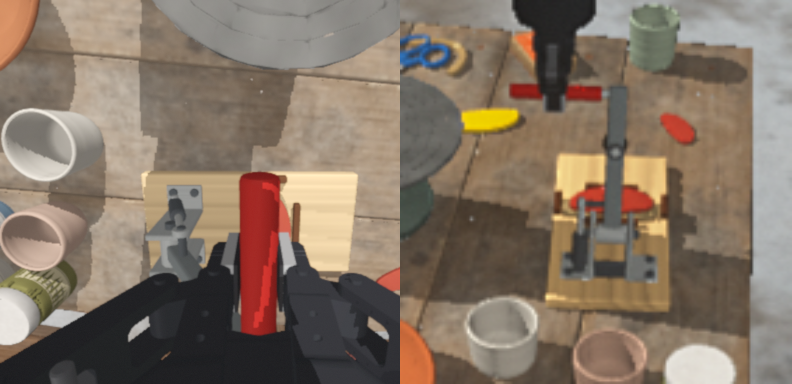

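The clamp is where the plan expects it (bar at y −2, z 222). The commanded path simply ran about 6 mm inside the circle after the regrip. I shift outward, then continue.

Emit:
arm_command:
  steps:
    - {"rx": 0,"ry": 0,"rz": 0,"dx": 0,"dy": 0.09,"dz": -0.13,"grip": -1}
    - {"rx": 0,"ry": 0,"rz": 0,"dx": 0,"dy": 0,"dz": 0,"grip": -1}

```text
t: 16.9
tcp_pos: [519.9, -2.0, 181.4]
ee_rot: [-0.13, 3.136, -0.001]
ft_force: [7.1, 0.0, -5.4]
width: 0.197
```

```bash
python3 - <<'E'
import numpy as np
a=np.linspace(.534,-.51,13);y=165*np.sin(a)/40;z=165*np.cos(a)/40
for i in range(12):print(i+1,round(np.diff(y)[i],2),round(-np.diff(z)[i],2))
E
```

```text
1 -0.32 -0.17
2 -0.33 -0.14
3 -0.34 -0.11
4 -0.35 -0.08
5 -0.36 -0.05
6 -0.36 -0.02
7 -0.36 0.01
8 -0.36 0.04
9 -0.35 0.07
10 -0.34 0.1
11 -0.33 0.13
12 -0.32 0.16
```

The force is now small. I continue in two parts.

Emit:
arm_command:
  steps:
    - {"rx": 0,"ry": 0,"rz": 0,"dx": 0,"dy": -0.32,"dz": -0.17,"grip": -1}
    - {"rx": 0,"ry": 0,"rz": 0,"dx": 0,"dy": -0.33,"dz": -0.14,"grip": -1}
    - {"rx": 0,"ry": 0,"rz": 0,"dx": 0,"dy": -0.34,"dz": -0.11,"grip": -1}
    - {"rx": 0,"ry": 0,"rz": 0,"dx": 0,"dy": -0.35,"dz": -0.08,"grip": -1}
    - {"rx": 0,"ry": 0,"rz": 0,"dx": 0,"dy": -0.36,"dz": -0.05,"grip": -1}
    - {"rx": 0,"ry": 0,"rz": 0,"dx": 0,"dy": -0.36,"dz": -0.02,"grip": -1}
    - {"rx": 0,"ry": 0,"rz": 0,"dx": 0,"dy": 0,"dz": 0,"grip": -1}

```text
t: 17.6
tcp_pos: [526.3, -86.2, 203.9]
ee_rot: [-0.126, 3.137, -0.002]
ft_force: [0.9, 0.1, 11.0]
width: 0.198
```

Emit:
arm_command:
  steps:
    - {"rx": 0,"ry": 0,"rz": 0,"dx": 0,"dy": -0.36,"dz": -0.02,"grip": -1}
    - {"rx": 0,"ry": 0,"rz": 0,"dx": 0,"dy": -0.36,"dz": 0.03,"grip": -1}
    - {"rx": 0,"ry": 0,"rz": 0,"dx": 0,"dy": -0.35,"dz": 0.07,"grip": -1}
    - {"rx": 0,"ry": 0,"rz": 0,"dx": 0,"dy": -0.34,"dz": 0.1,"grip": -1}
    - {"rx": 0,"ry": 0,"rz": 0,"dx": 0,"dy": -0.33,"dz": 0.13,"grip": -1}
    - {"rx": 0,"ry": 0,"rz": 0,"dx": 0,"dy": 0,"dz": 0,"grip": -1}
    - {"rx": 0,"ry": 0,"rz": 0,"dx": 0,"dy": 0,"dz": 0,"grip": -1}

```text
t: 18.3
tcp_pos: [531.4, -154.6, 190.5]
ee_rot: [0.128, -3.139, 0.001]
ft_force: [2.5, -2.1, 2.0]
width: 0.196
```

Emit:
arm_command:
  steps:
    - {"rx": 0,"ry": 0,"rz": 0,"dx": 0,"dy": -0.16,"dz": 0.08,"grip": -1}
    - {"rx": 0,"ry": 0,"rz": 0,"dx": 0,"dy": -0.16,"dz": 0.08,"grip": -1}
    - {"rx": 0,"ry": 0,"rz": 0,"dx": 0,"dy": 0,"dz": 0,"grip": -1}
    - {"rx": 0,"ry": 0,"rz": 0,"dx": 0,"dy": 0,"dz": 0,"grip": 0.3}
    - {"rx": 0,"ry": 0,"rz": 0,"dx": 0,"dy": 0,"dz": 0,"grip": 0.3}
    - {"rx": 0,"ry": 0,"rz": 0,"dx": 0,"dy": 0,"dz": 0,"grip": 0.3}
    - {"rx": 0,"ry": 0,"rz": 0,"dx": 0,"dy": 0,"dz": 0,"grip": 0.3}
    - {"rx": 0,"ry": 0,"rz": 0,"dx": 0,"dy": 0,"dz": -0.6,"grip": 0.3}
    - {"rx": 0,"ry": 0,"rz": 0,"dx": 0,"dy": 0,"dz": -0.9,"grip": 0.3}
    - {"rx": 0,"ry": 0,"rz": 0,"dx": 0,"dy": 0,"dz": -1,"grip": 0.3}
    - {"rx": 0,"ry": 0,"rz": 0,"dx": 0,"dy": 0,"dz": -1,"grip": 0.3}
    - {"rx": 0,"ry": 0,"rz": 0,"dx": 0,"dy": 0,"dz": 0,"grip": 0.3}

```text
t: 19.5
tcp_pos: [533.7, -166.3, 329.1]
ee_rot: [-0.129, 3.132, -0.003]
ft_force: [0.5, -0.5, -0.3]
width: 0.65
```

```bash
python3 - <<'E'
from h import *
p,d=vision.capture('side');st=ctrl.state();p,d=vision.capture('wrist');W=cloud('wrist',d,st)
print(st['t'],st['tcp_pos'],st['ft_force'],st['width'])
p2,d2=vision.capture('side')
cv2.imwrite('pics/9.png',np.hstack([p[:,:,::-1][:,:440],cv2.resize(p2[140:310,190:330,::-1],(350,384))]))
m=redm(p)&(W[...,2]>190)&(W[...,2]<260);q=W[m];print(np.percentile(q,[2,50,98],axis=0).round(1))
m=redm(p)&(W[...,2]<60)&(W[...,2]>20);q=W[m];print('rib',np.median(q,0),cv2.minAreaRect(q[:,:2].astype(np.float32)))
E
```

```text
19.55 [ 533.05682015 -166.13523237  326.45165817] [ 0.24853433 -0.22937322 -0.8204523 ] 0.6488398802997672
[[ 491.6 -176.6  225.4]
 [ 531.5 -167.2  231.9]
 [ 575.7 -157.5  234. ]]
rib [579.76123672  17.49795734  36.49684069] ((580.8118896484375, 20.28195571899414), (86.62979888916016, 41.80280685424805), 7.381166934967041)
```

View pics/9.png

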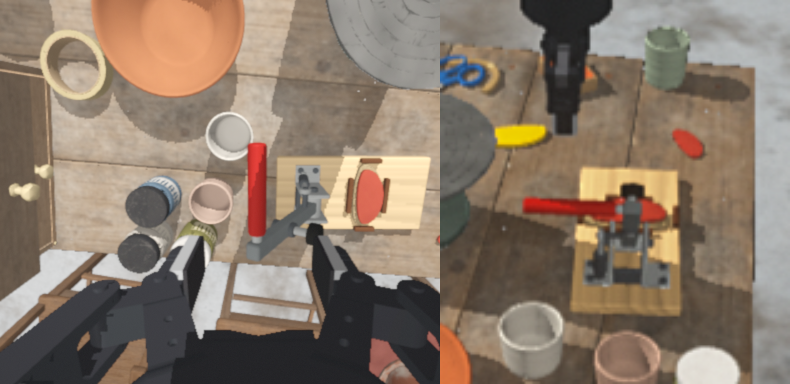

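The clamp is back at its start: the grip is at (257,190) and its median point (531.5,−167.2,231.9) against (531.3,−167.2,231.9) before. The red rib at (369,197) has not moved (within 0.1 mm) and lies on the wooden rib. The cups and tumbler stand as before, and the gripper is clear. I hand it in.

```bash
python3 - <<'E'
from workcell import job
print(job.sign_off())
E
```

```text
the job is handed in; nothing more can be done
None
```

I swung the clamp over by its red side grip and let go. It pressed on the red rib untouched for about 5 s. I then swung it back to its open stop, let go and handed the job in at about 20 s of the 64 s allowed. The sign-off gives no verdict, so the result below rests on my own last checks.

**Last checks:**
- **Clamp:** the grip is within 0.3 mm of where it started, so the clamp rests open.
- **Red rib:** its position is unchanged within 0.1 mm, its top measured about 36 mm over the table (35 expected), and it lies on the wooden rib in the nest.
- **Bystanders:** the cups and tumbler look undisturbed in the last pictures. The little box was mostly hidden behind the gripper in that view, and I did not measure any of them again.
- **Robot:** the gripper stands well clear with no load on it.

**What did not agree or went wrong:**
- **First pinch too high:** the real fingertips sit about 28 mm higher than the reported tool point, so the first pinch caught only the top of the bar. I opened, went lower and gripped again.
- **Force on the way back:** the path ran about 6 mm inside the clamp's circle and the wrist force reached about 54 N. The wrist limit is 120 N. The 40 N limit is for the arm or the gripper's body pressing on something, and here only the finger pads held the bar. I corrected the path before going on.
- **Pressing force:** I could not measure it directly. I judged it only from the level arm and a grip height of about 81 mm (80 expected).

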